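# Find the ring-stamped crate and push it to the dispatch line

## Task

Two identical grey crates stand on the bench, and one of them has a ring stamped on its underside. Using only the outside of the fingers, tip the left-hand crate away from you onto its far side, then the right-hand crate the same way, so that both undersides show; then push the ring-stamped one, still lying on that side, straight ahead until its open rim rests on the white dispatch strip, and leave the other lying short of the strip. Grasp and lift nothing, and leave the small spanner, the squat can and the roll of tape where they are.

Things in the scene. Friction and masses are not known exactly. Their poses are not given: they have to be found in the camera images.
- crate_ring: Loose empty grey plastic crate, open on top, 100 (own x) by 140 (own y) by 150 mm high, about 0.45 kg. Origin: centre of the underside; own z up, own x away from the robot; upright at first, turned up to 0.2 rad. A dark ring, 82 mm across with a dot inside, is stamped on its underside, unseen while it stands. It may be the left or the right one.
- crate_ring_heel (a point): Middle of the far bottom edge of the ring-stamped crate (own x = +50 mm, z = 0): it stays on the bench. Axes as the crate. Pushed high on its near side the crate tips over this edge with little sliding, and past about 40 degrees falls onto its far side; it then lies 100 mm high, own x down, underside to the robot. 
- crate_ring_rim (a point): Middle of the far top edge of the ring-stamped crate (own x = +50 mm, z = 150 mm). Once the crate lies on its far side this is on the bench at its leading, open end. Axes as the crate.
- crate_blank: Loose empty grey plastic crate, open on top, 100 (own x) by 140 (own y) by 150 mm high, about 0.45 kg. Origin: centre of the underside; own z up, own x away from the robot; upright at first, turned up to 0.2 rad. This one has a blank underside; from outside it looks the same as the other.
- crate_blank_heel (a point): Middle of the far bottom edge of the blank crate (own x = +50 mm, z = 0). Axes as the crate.
- crate_blank_rim (a point): Middle of the far top edge of the blank crate (own x = +50 mm, z = 150 mm). Axes as the crate.
- strip: Dispatch line: a white strip painted flat on the bench, 30 mm wide (own x, away from the robot) and 720 mm long (own y, to the left), beyond the crates, turned up to 0.11 rad. Origin: the middle of its near long edge. Things slide over it freely.
- small_spanner: Bystander: small steel spanner lying between the places of the crates, 170 mm long (own y), 26 mm wide, 7 mm high. Origin: centre of the underside.
- grease: Bystander: squat grey can with a black cap, 75 mm across, 78 mm high, to the left. Origin: centre of the underside.
- tape_roll: Bystander: roll of black tape lying flat, 58 mm across, 19 mm high, to the right. Origin: centre of the underside.

How it is judged:
By the outcome, as a careful person would: the job done as asked, in the order asked, and still so for the second after the job is handed in, with the robot touching nothing.
It also fails if it takes over 61 s, if anything falls off the work surface, if the arm or the gripper's body presses on something with over 40 N, if the wrist force passes 120 N, or if a joint passes its speed limit or range.

## Robot

A 7-joint arm with a two-finger parallel gripper is mounted at the origin on a cart in front of the work surface, level with it; the furniture and walls round the work are solid. World frame = base frame: x ahead of the robot, y to its left, z up, the work surface at z = 0. Lengths are in m, angles in rad, forces in N, time in s.
With the tool pointing down it reaches from about 0.425 to 0.875 m from the base axis. Payload 4.7 kg.
Tool frame: the origin (TCP) lies on the centre line of the jaws, within the pads' length; the fingertips stand 22 mm ahead of it and the grasp point (between the pads) lies 3 mm ahead of it; z points along the fingers, y is the direction in which the jaws open and shut (so a half turn about z gives the same grasp; the last joint's range is limited). The gripper opens to 85 mm and grips with 20 to 120 N. Pads are 22 mm wide; open, the fingers measure 114 mm over their backs; the gripper's body (76 mm by 85 mm) begins 54 mm behind the grasp point. The pads swing forward as they close: fully open they stand 13 mm farther back than shut.
Start: joints at [1.249, 0.321, -0.07, 1.45, 0.023, 1.371, -0.057], TCP at [0.214, -0.614, 0.253] pointing down, gripper open.
Joint ranges: [-2.86, 2.86], [-0.3, 2.09], [-1.38, 1.24], [0.06, 2.45], [-1.56, 4.7], [0.09, 2.05], [-2.69, 2.69]. Speed limits (rad/s): [2.57, 2.57, 3.14, 3.14, 3.14, 3.14, 3.14].

## Interface

Orientations are given as a 3x3 rotation matrix whose columns are the frame's x, y, z axes.
In Python, from station import env, camera, calibration, order, silhouettes gives the robot as it stands.
- The arm moves only by the shell command python3 -m pendant 'ROWS'. ROWS is a JSON object of lists of equal length, an entry for each row: "xyz": the shift along the tool's x, y, z in m, a list of three; "rot": the turn, a rotation vector about the tool's x, y, z in rad, a list of three; "jaw": the closure, from -1 (fully open) to 1 (shut). A call has exactly 10 rows; each row is the pose to reach, as a shift and turn from the pose commanded when the call began, along the tool's axes at that moment; what a row does not reach only later rows make up. A row lasts 1/12 s, in which the tool goes at most 41.7 mm and 7.16 degrees, less where a joint would pass 70% of its speed; a pose out of reach is approached as far as the arm can. A call with a gripper value outside its range is refused whole. The fingers move at their own pace and stop on an object; the grip force is fixed at half the most. Time passes only in rows, so rows that repeat a pose let the fingers close, or fill a call up. It gives the time, the measured TCP pose, the force and the opening at its end, in the units of the state.
- env.sense(): the state, without advancing time (a new reading comes with each control period).
- camera(name): name is "side" or "top"; returns the picture (480x640x3 uint8, blue, green, red); there is no depth.
- calibration(name): a dict with "fovy" (degrees; the focal length in pixels is half the picture's height over the tangent of half this angle, whatever the lens; pixels are square), "cx", "cy" (the principal point, pixels), "rvec" (rotation vector, rad) and "tvec" (3), from world to camera coordinates, as OpenCV has them. Camera axes: x right, y down, z forward; pixel columns grow to the right and rows downward; lengths in m; the calibration is good to about 2 mm. A picture is of the moment at which its call begins. calibration takes no time and is no camera call.
- order.job_done(): hands the job in, once; it reports no verdict.
Trained networks look in the newest picture that a camera, given by its name, has taken for a name from the list of things; names that differ only in an ending like _2 or _b are one class to them, and where a whole thing is asked for, a point or a joint stands for the part that bears it (a point fixed in the world has none). Each returns a list of dicts, best first, with "conf" (0 to 1); they miss things now and then, are a little off and sometimes report something else, mostly with a low value. They report only what shows in the picture. A call takes as long as a camera call.
- silhouettes(camera, name): "pixels" (480x640 bool, what is visible of it) and "extent" ([centre column, centre row, width, height] in pixels, round what is visible of it).
The state is a dict: "clock": time; "joints": joint angles; "qvel": joint speeds; "effort": joint torques, N m; "tcp_pos": TCP position; "orientation": TCP orientation; "ft_force": force on the tool from outside, world axes, zero at the start; "wrist_torque": the same for the moment, N m; "grip_width": finger opening in m.
Only numpy, scipy, OpenCV 4.12 (cv2) and the standard library are available. Lean on these libraries where they do the work, as an engineer would, in place of code of your own. Each camera call takes 0.05 s, during which the arm holds its last target.

## Working session

There is one attempt and no reset: what is moved stays moved. The work goes in short steps, Python scripts to look and compute and a shell command to move; the robot and the scene stay as the last step left them, time stands still between calls to the robot, and variables do not carry over. Pictures are saved under pics/ and viewed, and the job is handed in when it is done.

```bash
ls; mkdir -p pics; python3 - <<'E'
from station import env,camera,calibration
import cv2
s=env.sense(); print({k:(v if not hasattr(v,'round') else v.round(3) if hasattr(v,'shape') else v) for k,v in s.items()})
for n in("top","side"):
    cv2.imwrite(f"pics/a_{n}.png",camera(n)); print(calibration(n))
E
```

```text
pics
{'clock': 0.0, 'joints': array([ 1.249,  0.322, -0.07 ,  1.452,  0.023,  1.371, -0.057]), 'qvel': array([-0.002,  0.003, -0.001,  0.001,  0.001,  0.002,  0.001]), 'effort': array([ 1.0000e-03, -4.9358e+01, -3.8200e-01, -3.1433e+01,  1.3000e-02,
        1.1000e-02, -0.0000e+00]), 'tcp_pos': array([ 0.214, -0.613,  0.252]), 'orientation': array([[ 0.944,  0.33 , -0.001],
       [ 0.33 , -0.944,  0.002],
       [-0.   , -0.002, -1.   ]]), 'ft_force': array([ 0.181,  0.151, -0.673]), 'wrist_torque': array([-0.002,  0.019, -0.007]), 'grip_width': 0.08567189610353523}
{'fovy': 44.29954856732946, 'cx': 317.6135382795494, 'cy': 234.48369356029383, 'rvec': array([ 2.20465787, -2.18136215,  0.0811524 ]), 'tvec': array([-0.01519604,  0.64433117,  1.78565455])}
{'fovy': 46.80599302695133, 'cx': 316.403775987738, 'cy': 249.44123497247435, 'rvec': array([ 1.65771151, -2.13785897,  0.62568475]), 'tvec': array([0.13794273, 0.57842022, 1.08767251])}
```

View pics/a_top.png

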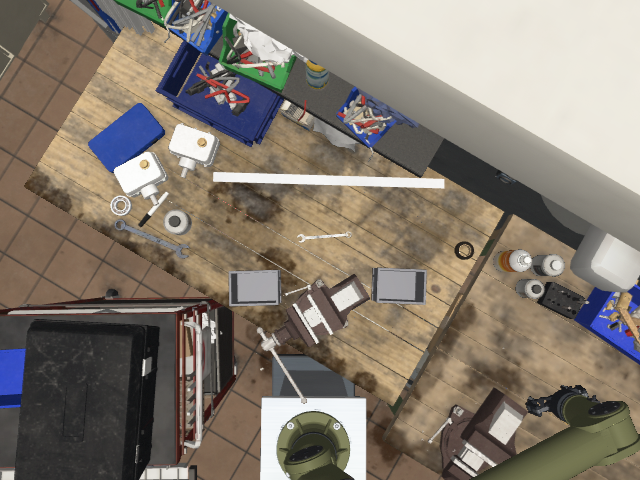

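View pics/a_side.png

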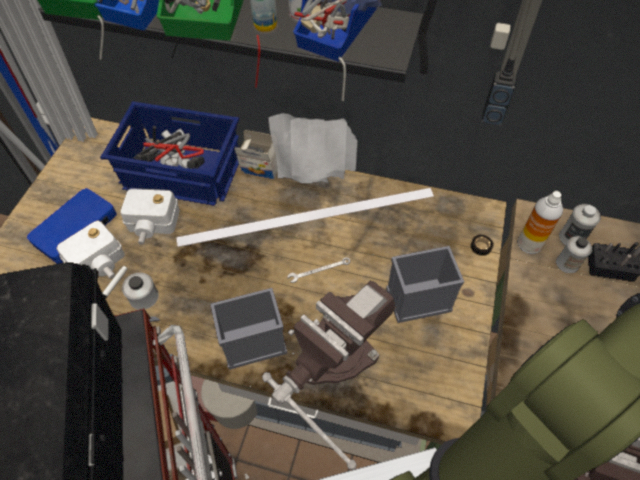

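The top view shows the left crate at about (255,287), the right one at (400,285) with a vise between them at (320,315), the strip from (213,177) to (444,184), the spanner at (325,237), the tape at (464,250) and the can at (177,222).

```bash
cat > h.py <<'E'
import numpy as np,cv2
from scipy.optimize import minimize
from station import env,camera,calibration,silhouettes
def cam(n):
    c=calibration(n);f=240/np.tan(np.radians(c['fovy'])/2)
    return np.array([[f,0,c['cx']],[0,f,c['cy']],[0,0,1]]),c['rvec'],c['tvec']
C={n:cam(n) for n in('top','side')}
def proj(n,P):
    K,r,t=C[n];return cv2.projectPoints(np.asarray(P,float).reshape(-1,3),r,t,K,None)[0][:,0]
def back(n,uv,z=0.):
    K,r,t=C[n];R=cv2.Rodrigues(r)[0];o=-R.T@t
    d=(R.T@np.linalg.inv(K)@np.c_[np.asarray(uv,float).reshape(-1,2),np.ones(np.size(uv)//2)].T).T
    return o+d*((z-o[2])/d[:,2])[:,None]
def box(p,lying):
    x,y,a=p;h=(.15,.14,.10) if lying else (.10,.14,.15)
    q=np.array([[i*h[0]/2,j*h[1]/2,k*h[2]] for i in(-1,1) for j in(-1,1) for k in(0,1)])
    c,s=np.cos(a),np.sin(a);q[:,:2]=q[:,:2]@np.array([[c,s],[-s,c]]);q[:,:2]+=[x,y];return q
def iou(n,m,p,l):
    b=np.zeros((480*4,640*4),np.uint8)
    hull=cv2.convexHull(proj(n,box(p,l)).astype(np.float32))
    cv2.fillConvexPoly(b,np.round((hull*4+1.5)*16).astype(np.int32),1,shift=4)
    b=cv2.resize(b.astype(np.float32),(640,480),interpolation=cv2.INTER_AREA)
    return np.minimum(b,m).sum()/np.maximum(b,m).sum()
def fit(masks,p0,l):
    f=lambda p:-sum(iou(n,m,[p[0],p[1],p[2]/3],l) for n,m in masks.items())/len(masks)
    best=None
    for a in(-.12,0,.12):
        r=minimize(f,[p0[0],p0[1],a*3],method='Nelder-Mead',options=dict(initial_simplex=[[p0[0],p0[1],a*3],[p0[0]+.02,p0[1],a*3],[p0[0],p0[1]+.02,a*3],[p0[0],p0[1],a*3+.2]],xatol=2e-4,fatol=1e-5))
        if best is None or r.fun<best.fun:best=r
    return np.r_[best.x[:2],best.x[2]/3],-best.fun
def strip(uvm):
    ys,xs=np.nonzero(uvm);P=back('top',np.c_[xs,ys])[:,:2].astype(np.float32)
    return cv2.minAreaRect(P)
E
python3 - <<'E'
from h import *
for n in('top','side'): camera(n)
M={}
for n in('top','side'):
    for c in('crate_ring','strip','small_spanner','grease','tape_roll'):
        L=silhouettes(n,c);M[n,c]=L
        for d in L:
            e=d['extent'];print(n,c,round(d['conf'],2),np.round(e),back(n,e[:2],.15 if 'crate' in c else 0).round(3)[0])
np.save('m0.npy',M,allow_pickle=True)
for k,(st) in {'L':0,'R':1}.items():
    mk={}
    for n in('top','side'):
        L=[d for d in M[n,'crate_ring'] if d['conf']>.4][:2]
        L.sort(key=lambda d:d['extent'][0])
        mk[n]=L[st]['pixels'].astype(np.float32)
    p0=back('top',[sorted([d for d in M['top','crate_ring'] if d['conf']>.4][:2],key=lambda d:d['extent'][0])[st]['extent'][:2]],.12)[0,:2]
    print(k,fit(mk,p0,0),fit({'top':mk['top']},p0,0),fit({'side':mk['side']},p0,0))
r=strip(M['top','strip'][0]['pixels']);print(r,cv2.boxPoints(r))
E
```

```text
top crate_ring 0.75 [254. 288.  54.  34.] [0.481 0.17  0.15 ]
top crate_ring 0.39 [179. 221.  27.  26.] [0.67  0.386 0.15 ]
top crate_ring 0.22 [397. 286.  55.  35.] [ 0.491 -0.235  0.15 ]
top strip 0.69 [329. 180. 232.  16.] [ 0.816 -0.043  0.   ]
top small_spanner 0.75 [324. 237.  51.  10.] [ 0.639 -0.029  0.   ]
top small_spanner 0.32 [253. 288.  56.  39.] [0.477 0.189 0.   ]
top grease 0.92 [178. 220.  30.  28.] [0.685 0.424 0.   ]
side crate_ring 0.84 [247. 328.  81.  81.] [0.452 0.178 0.15 ]
side strip 0.97 [307. 217. 260.  61.] [ 0.815 -0.038  0.   ]
side grease 0.81 [141. 291.  40.  36.] [0.696 0.425 0.   ]
side grease 0.22 [250. 329.  76.  78.] [0.524 0.177 0.   ]
side tape_roll 0.69 [480. 244.  24.  23.] [ 0.613 -0.461  0.   ]
L (array([0.48437884, 0.17459514, 0.01580058]), np.float64(0.9619085788726807)) (array([0.48424407, 0.1725997 , 0.01355835]), np.float64(0.9720341563224792)) (array([0.48626485, 0.17509422, 0.03479892]), np.float64(0.9593943953514099))Traceback (most recent call last):
  File "<stdin>", line 15, in <module>
IndexError: list index out of range
```

```bash
python3 - <<'E'
from h import *
M=np.load('m0.npy',allow_pickle=True).item()
mk={'top':M['top','crate_ring'][2]['pixels'].astype(np.float32)}
print(mk['top'].sum(),fit(mk,[.49,-.235],0))
for c in ('crate_blank','crate_ring'):
  camera('side')
  for d in silhouettes('side',c):
    print(c,d['conf'],np.round(d['extent']))
    if d['extent'][0]>380: mk['side']=d['pixels'].astype(np.float32)
print(fit(mk,[.49,-.235],0))
p,_=fit(mk,[.49,-.235],0);pl=[.4845,.1735,.018]
for n in('top','side'):
    im=camera(n);
    for q in(p,pl):
        cv2.polylines(im,[cv2.convexHull(proj(n,box(q,0)).astype(np.float32)).astype(int)],1,(0,0,255),1)
    cv2.imwrite(f'pics/b_{n}.png',im[150:450,150:550].repeat(2,0).repeat(2,1))
r=strip(M['top','strip'][0]['pixels']);print(r,cv2.boxPoints(r))
uv=np.array([[214,172],[444,180],[444,188],[213,181]]);print(back('top',uv).round(3))
uv=np.array([[178,239],[431,189],[434,195],[181,246]]);print(back('side',uv).round(3))
# vise top-ish
print(back('top',[[300,284],[355,276],[372,290],[262,330],[330,330],[300,335]],.1).round(3))
print(back('side',[[349,291],[393,290],[388,317],[300,330],[292,345],[345,375]],.1).round(3))
E
```

```text
1916.0 (array([ 0.49333972, -0.24530435, -0.03388627]), np.float64(0.9736548066139221))
crate_blank 0.85 [425. 283.  76.  78.]
crate_blank 0.46 [140. 292.  38.  35.]
crate_ring 0.97 [248. 330.  78.  83.]
(array([ 0.49351597, -0.2453758 , -0.03758229]), np.float64(0.9592669606208801))
((0.8169512748718262, -0.03974071145057678), (0.7241220474243164, 0.03573986887931824), 89.04878997802734) [[ 0.79307324 -0.4014552 ]
 [ 0.8288081  -0.4020485 ]
 [ 0.8408293   0.32197377]
 [ 0.8050944   0.32256708]]
[[ 0.837  0.316  0.   ]
 [ 0.821 -0.402  0.   ]
 [ 0.796 -0.402  0.   ]
 [ 0.809  0.319  0.   ]]
[[ 0.833  0.317  0.   ]
 [ 0.822 -0.401  0.   ]
 [ 0.8   -0.402  0.   ]
 [ 0.808  0.311  0.   ]]
[[ 0.494  0.042  0.1  ]
 [ 0.519 -0.118  0.1  ]
 [ 0.479 -0.168  0.1  ]
 [ 0.36   0.151  0.1  ]
 [ 0.362 -0.046  0.1  ]
 [ 0.347  0.04   0.1  ]]
[[ 0.511 -0.066  0.1  ]
 [ 0.488 -0.165  0.1  ]
 [ 0.425 -0.133  0.1  ]
 [ 0.443  0.066  0.1  ]
 [ 0.413  0.092  0.1  ]
 [ 0.318 -0.002  0.1  ]]
```

```bash
ls pics
```

```text
a_side.png
a_top.png
b_side.png
b_top.png
```

View pics/b_top.png

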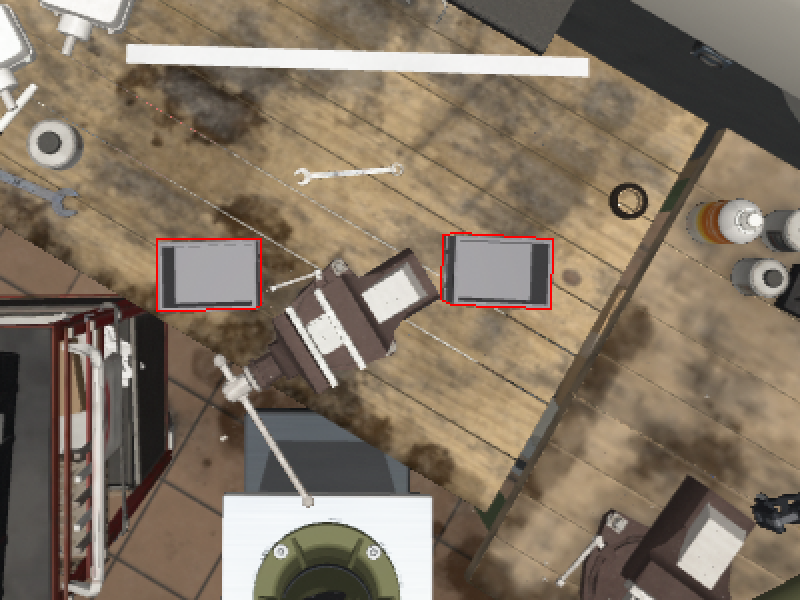

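View pics/b_side.png

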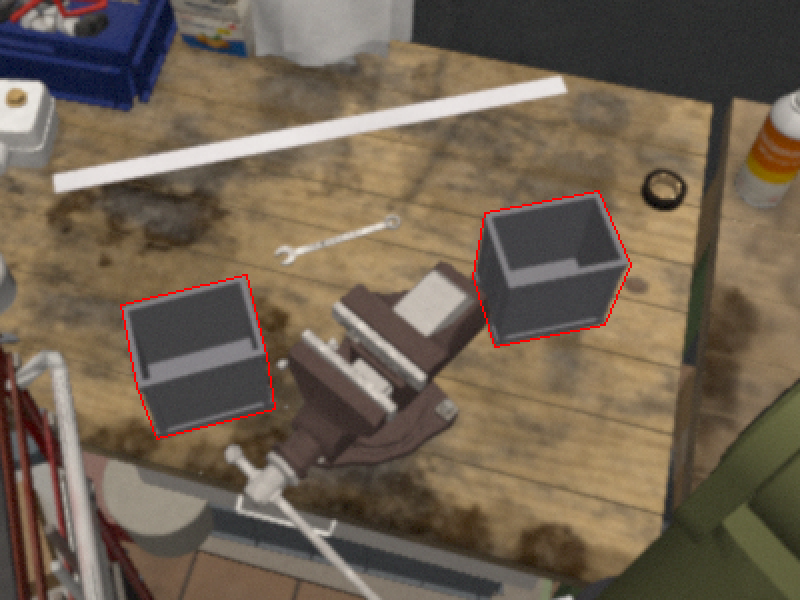

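```bash
cat >> h.py <<'E'
def tri(a,b):
    P=[]
    for n in('top','side'):
        K,r,t=C[n];P.append(K@np.c_[cv2.Rodrigues(r)[0],t])
    X=cv2.triangulatePoints(P[0],P[1],np.array(a,float).reshape(2,1),np.array(b,float).reshape(2,1))[:,0];X=X[:3]/X[3]
    return X.round(3), np.round(np.linalg.norm(proj('top',X)[0]-a)+np.linalg.norm(proj('side',X)[0]-b),1)
def plan(xyz,yaw,R=None,p=None,pitch=0):
    """tool shift and rotvec to reach TCP xyz, tool down with tool x at world yaw"""
    s=env.sense();R=s['orientation'] if R is None else R;p=s['tcp_pos'] if p is None else p
    c,q=np.cos(yaw),np.sin(yaw);T=np.array([[c,q,0],[q,-c,0],[0,0,-1.]])
    return (R.T@(np.array(xyz)-p)).round(4),cv2.Rodrigues(R.T@T)[0].ravel().round(3)
E
python3 - <<'E'
from h import *
for k,a,b in [('knob',(268,342),(268,378)),('anvil end',(370,293),(393,307)),('white corner',(353,278),(365,284)),('handle end',(304,400),(351,464)),('jaw end',(312,294.5),(300,332)),('redpost',(186,306),(165,330))]:
    print(k,*tri(a,b))
for w in([.48,-.35,.35],[.5,-.1,.35],[.39,.172,.30]): print(plan(w,.018))
print(env.sense()['clock'])
E
```

```text
knob [0.333 0.142 0.145] 11.9
anvil end [ 0.469 -0.166  0.05 ] 0.9
white corner [ 0.514 -0.109  0.109] 2.4
handle end [0.152 0.029 0.05 ] 1.6
jaw end [0.466 0.033 0.033] 21.6
redpost [0.436 0.334 0.258] 4.7
(array([ 0.3379, -0.1614, -0.0967]), array([0.   , 0.   , 0.318]))
(array([ 0.4392, -0.3908, -0.0967]), array([0.   , 0.   , 0.318]))
(array([ 0.4249, -0.6839, -0.0467]), array([0.   , 0.   , 0.318]))
1.0
```

```bash
python3 -m pendant '{"xyz":[[0.44,-0.39,-0.1],[0.44,-0.39,-0.1],[0.44,-0.39,-0.1],[0.44,-0.39,-0.1],[0.44,-0.39,-0.1],[0.44,-0.39,-0.1],[0.44,-0.39,-0.1],[0.44,-0.39,-0.1],[0.44,-0.39,-0.1],[0.44,-0.39,-0.1]],"rot":[[0,0,0.318],[0,0,0.318],[0,0,0.318],[0,0,0.318],[0,0,0.318],[0,0,0.318],[0,0,0.318],[0,0,0.318],[0,0,0.318],[0,0,0.318]],"jaw":[0,0,0,0,0,0,0,0,0,0]}'
python3 - <<'E'
from h import *
for w in([.5,-.1,.33],[.45,.1,.30],[.39,.172,.30],[.39,.172,.15]): print(plan(w,.018))
E
```

```text
clock: 1.83
tcp_pos: [0.4152, -0.2532, 0.3239]
orientation: [[1.0, 0.018, 0.001], [0.018, -1.0, -0.001], [0.001, 0.001, -1.0]]
ft_force: [0.7, -0.3, -0.2]
grip_width: 0.0428
(array([ 0.0875, -0.1517, -0.0062]), array([ 0.001, -0.001, -0.   ]))
(array([ 0.0411, -0.3526,  0.0236]), array([ 0.001, -0.001, -0.   ]))
(array([-0.0177, -0.4256,  0.0234]), array([ 0.001, -0.001, -0.   ]))
(array([-0.0177, -0.4258,  0.1734]), array([ 0.001, -0.001, -0.   ]))
```

```bash
python3 -m pendant '{"xyz":[[0.03,-0.05,0],[0.05,-0.09,0],[0.07,-0.13,0],[0.07,-0.17,0],[0.06,-0.21,0.01],[0.05,-0.25,0.01],[0.03,-0.29,0.02],[0.015,-0.33,0.02],[0.0,-0.37,0.023],[-0.018,-0.405,0.023]],"rot":[[0,0,0],[0,0,0],[0,0,0],[0,0,0],[0,0,0],[0,0,0],[0,0,0],[0,0,0],[0,0,0],[0,0,0]],"jaw":[0,0,0,0,0,0,0,0,0,0]}'
python3 - <<'E'
from h import *
for w in([.385,.172,.30],[.385,.172,.15],[.40,.172,.15]): print(plan(w,.018))
E
```

```text
clock: 2.67
tcp_pos: [0.3975, 0.1324, 0.3004]
orientation: [[1.0, 0.018, 0.0], [0.018, -1.0, -0.0], [0.0, 0.001, -1.0]]
ft_force: [1.1, -0.3, 0.9]
grip_width: 0.0429
(array([-0.0118, -0.0399,  0.0004]), array([ 0.001, -0.   ,  0.   ]))
(array([-0.0118, -0.0399,  0.1504]), array([ 0.001, -0.   ,  0.   ]))
(array([ 0.0032, -0.0397,  0.1504]), array([ 0.001, -0.   ,  0.   ]))
```

```bash
python3 -m pendant '{"xyz":[[-0.005,-0.02,0.03],[-0.01,-0.03,0.06],[-0.01,-0.03,0.09],[-0.01,-0.03,0.12],[-0.01,-0.03,0.14],[-0.01,-0.03,0.15],[-0.01,-0.03,0.155],[-0.01,-0.03,0.155],[-0.01,-0.03,0.155],[-0.01,-0.03,0.155]],"rot":[[0,0,0],[0,0,0],[0,0,0],[0,0,0],[0,0,0],[0,0,0],[0,0,0],[0,0,0],[0,0,0],[0,0,0]],"jaw":[0,0,0,0,0,0,0,0,0,0]}'
python3 - <<'E'
from h import *
for n in('top','side'): cv2.imwrite(f'pics/c_{n}.png',camera(n)[180:420,150:470].repeat(2,0).repeat(2,1))
E
```

```text
clock: 3.5
tcp_pos: [0.3891, 0.1606, 0.147]
orientation: [[1.0, 0.018, 0.002], [0.018, -1.0, 0.0], [0.002, -0.0, -1.0]]
ft_force: [-0.0, 0.4, 0.5]
grip_width: 0.043
```

View pics/c_top.png

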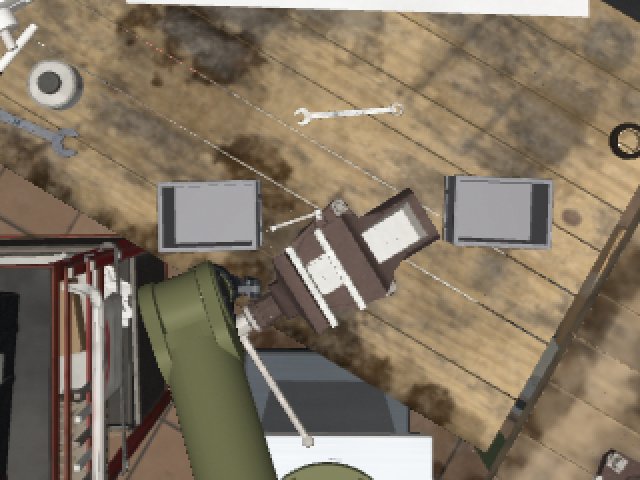

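View pics/c_side.png

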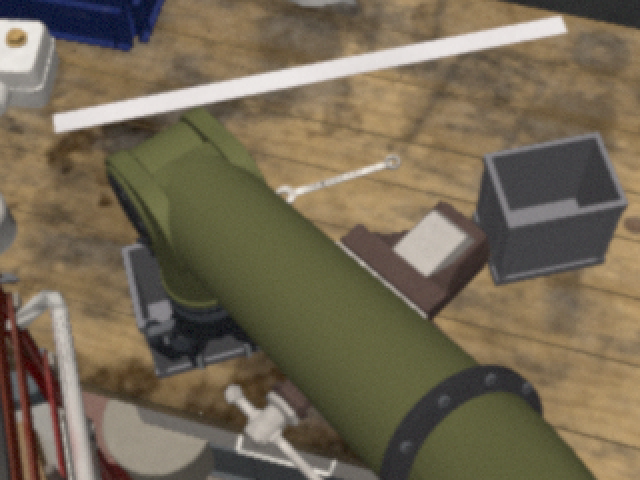

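```bash
python3 -m pendant '{"xyz":[[0.01,-0.007,0],[0.02,-0.013,0],[0.028,-0.013,0],[0.034,-0.013,0],[0.040,-0.013,0],[0.047,-0.013,0],[0.054,-0.013,0],[0.062,-0.013,0],[0.070,-0.013,0],[0.078,-0.013,0]],"rot":[[0,0,0],[0,0,0],[0,0,0],[0,0,0],[0,0,0],[0,0,0],[0,0,0],[0,0,0],[0,0,0],[0,0,0]],"jaw":[0,0,0,0,0,0,0,0,0,0]}'
python3 - <<'E'
from h import *
for n in('top','side'): cv2.imwrite(f'pics/d_{n}.png',camera(n)[180:420,150:470].repeat(2,0).repeat(2,1))
E
```

```text
clock: 4.43
tcp_pos: [0.4668, 0.1748, 0.1459]
orientation: [[1.0, 0.018, 0.0], [0.018, -1.0, 0.0], [0.0, -0.0, -1.0]]
ft_force: [-3.8, -0.2, 3.7]
grip_width: 0.0428
```

View pics/d_top.png

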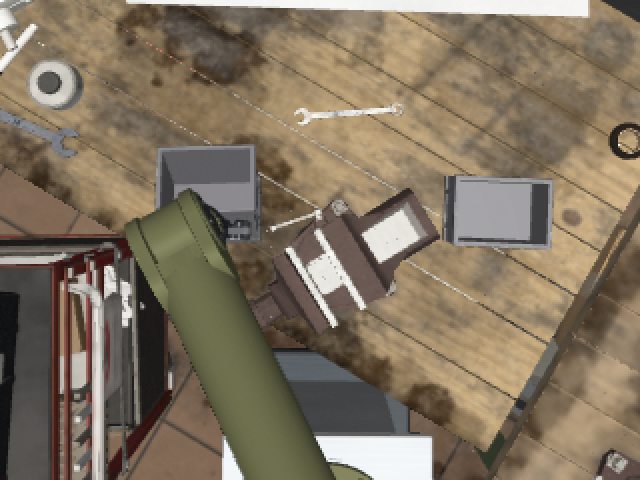

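View pics/d_side.png

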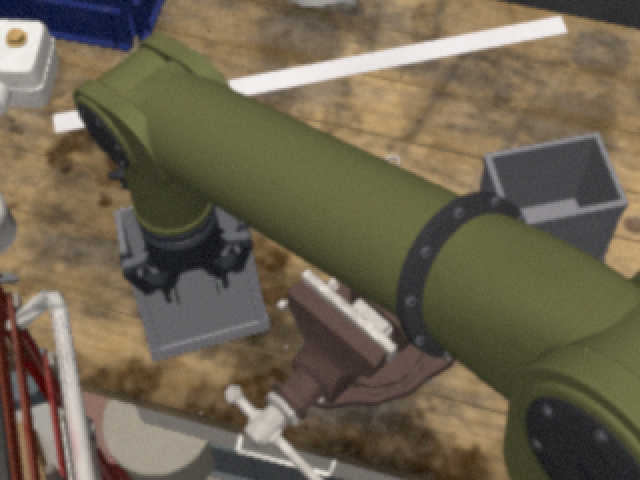

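The left crate is tipping as intended, about 20° with its opening turning away and no visible sliding. I'll keep going.

```bash
python3 -m pendant '{"xyz":[[0.008,0,0],[0.016,0,0],[0.024,0,0],[0.032,0,0],[0.039,0,0],[0.046,0,0],[0.052,0,0],[0.052,0,0],[0.052,0,0],[0.052,0,0]],"rot":[[0,0,0],[0,0,0],[0,0,0],[0,0,0],[0,0,0],[0,0,0],[0,0,0],[0,0,0],[0,0,0],[0,0,0]],"jaw":[0,0,0,0,0,0,0,0,0,0]}'
python3 - <<'E'
from h import *
for n in('top','side'): cv2.imwrite(f'pics/e_{n}.png',camera(n)[150:420,150:470].repeat(2,0).repeat(2,1))
E
```

```text
clock: 5.37
tcp_pos: [0.5174, 0.1757, 0.1455]
orientation: [[1.0, 0.018, -0.001], [0.018, -1.0, -0.0], [-0.001, 0.0, -1.0]]
ft_force: [-0.7, -1.0, -0.2]
grip_width: 0.0426
```

View pics/e_top.png

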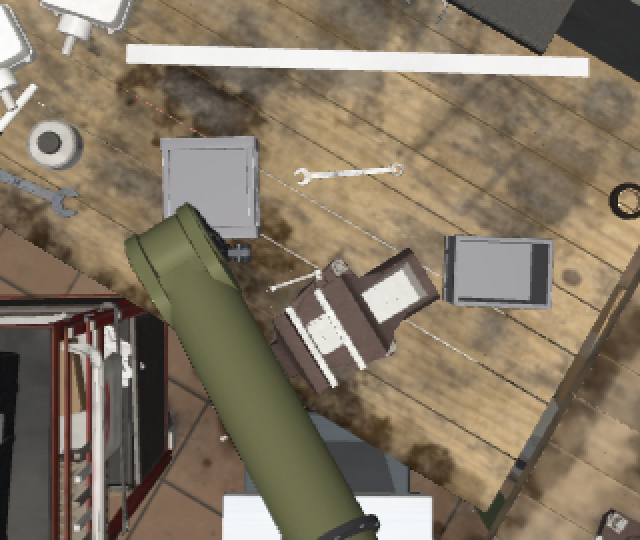

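View pics/e_side.png

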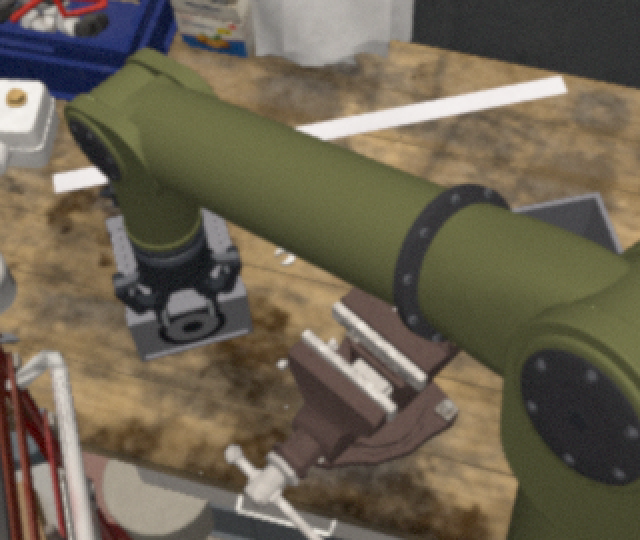

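The left crate lies on its far side and the ring shows at about (190,325) in the side crop, so the left crate is the stamped one. Now the right crate.

```bash
python3 - <<'E'
from h import *
for w in([.5174,.1757,.30],[.48,-.1,.30],[.40,-.242,.28],[.40,-.242,.147]): print(plan(w,-.037))
E
```

```text
(array([-0.    , -0.    , -0.1544]), array([0.   , 0.   , 0.055]))
(array([-0.0424,  0.2749, -0.1542]), array([0.   , 0.   , 0.055]))
(array([-0.125 ,  0.4155, -0.1341]), array([0.   , 0.   , 0.055]))
(array([-0.125 ,  0.4154, -0.0011]), array([0.   , 0.   , 0.055]))
```

```bash
python3 -m pendant '{"xyz":[[-0.003,0,-0.04],[-0.006,0.01,-0.08],[-0.01,0.03,-0.115],[-0.015,0.06,-0.14],[-0.02,0.1,-0.15],[-0.025,0.14,-0.15],[-0.03,0.18,-0.15],[-0.035,0.22,-0.15],[-0.045,0.26,-0.15],[-0.06,0.295,-0.15]],"rot":[[0,0,0],[0,0,0],[0,0,0],[0,0,0],[0,0,0.01],[0,0,0.02],[0,0,0.03],[0,0,0.04],[0,0,0.05],[0,0,0.055]],"jaw":[0,0,0,0,0,0,0,0,0,0]}'
python3 - <<'E'
from h import *
for w in([.40,-.242,.28],[.40,-.242,.147]): print(plan(w,-.037))
E
```

```text
clock: 6.3
tcp_pos: [0.4624, -0.123, 0.2958]
orientation: [[0.999, -0.039, 0.001], [-0.039, -0.999, -0.001], [0.001, 0.001, -1.0]]
ft_force: [0.0, -0.7, 0.5]
grip_width: 0.0427
(array([-0.0578,  0.1213,  0.0159]), array([ 0.001, -0.001, -0.002]))
(array([-0.0579,  0.1212,  0.1489]), array([ 0.001, -0.001, -0.002]))
```

```bash
python3 -m pendant '{"xyz":[[-0.02,0.035,0],[-0.04,0.07,0],[-0.055,0.105,0.01],[-0.058,0.121,0.035],[-0.058,0.121,0.065],[-0.058,0.121,0.095],[-0.058,0.121,0.12],[-0.058,0.121,0.14],[-0.058,0.121,0.149],[-0.058,0.121,0.149]],"rot":[[0,0,0],[0,0,0],[0,0,0],[0,0,0],[0,0,0],[0,0,0],[0,0,0],[0,0,0],[0,0,0],[0,0,0]],"jaw":[0,0,0,0,0,0,0,0,0,0]}'
python3 - <<'E'
from h import *
for w in([.40,-.242,.147],): print(plan(w,-.037))
E
```

```text
clock: 7.13
tcp_pos: [0.3992, -0.2382, 0.1448]
orientation: [[0.999, -0.037, -0.003], [-0.037, -0.999, 0.002], [-0.003, -0.002, -1.0]]
ft_force: [0.1, 1.2, 0.2]
grip_width: 0.0428
(array([ 0.0009,  0.0037, -0.0022]), array([-0.002,  0.003,  0.   ]))
```

```bash
python3 -m pendant '{"xyz":[[0.01,0.004,-0.001],[0.02,0.004,-0.001],[0.028,0.004,-0.001],[0.034,0.004,-0.001],[0.040,0.004,-0.001],[0.047,0.004,-0.001],[0.054,0.004,-0.001],[0.062,0.004,-0.001],[0.070,0.004,-0.001],[0.078,0.004,-0.001]],"rot":[[0,0,0],[0,0,0],[0,0,0],[0,0,0],[0,0,0],[0,0,0],[0,0,0],[0,0,0],[0,0,0],[0,0,0]],"jaw":[0,0,0,0,0,0,0,0,0,0]}'
python3 - <<'E'
from h import *
for n in('top','side'): cv2.imwrite(f'pics/f_{n}.png',camera(n)[150:420,230:550].repeat(2,0).repeat(2,1))
E
```

```text
clock: 7.97
tcp_pos: [0.4795, -0.2462, 0.1481]
orientation: [[0.999, -0.037, 0.001], [-0.037, -0.999, -0.0], [0.001, 0.0, -1.0]]
ft_force: [-2.9, 0.4, 4.4]
grip_width: 0.0428
```

View pics/f_top.png

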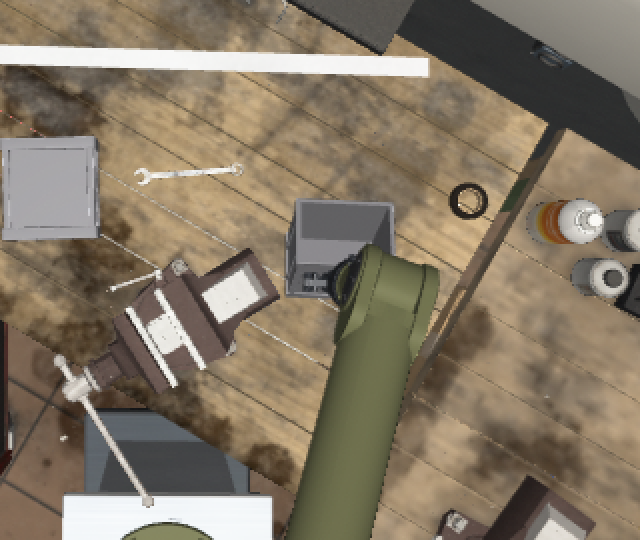

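View pics/f_side.png

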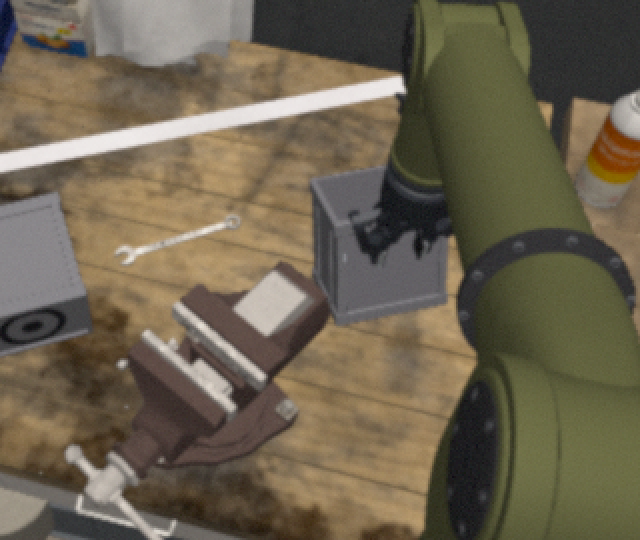

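The right crate is tipping the same way, with the tape and spanner clear. I'll continue.

```bash
python3 -m pendant '{"xyz":[[0.008,0,0],[0.016,0,0],[0.024,0,0],[0.032,0,0],[0.039,0,0],[0.046,0,0],[0.052,0,0],[0.052,0,0],[0.052,0,0],[0.052,0,0]],"rot":[[0,0,0],[0,0,0],[0,0,0],[0,0,0],[0,0,0],[0,0,0],[0,0,0],[0,0,0],[0,0,0],[0,0,0]],"jaw":[0,0,0,0,0,0,0,0,0,0]}'
python3 - <<'E'
from h import *
for n in('top','side'): cv2.imwrite(f'pics/g_{n}.png',camera(n)[150:420,150:550].repeat(2,0).repeat(2,1))
E
```

```text
clock: 8.9
tcp_pos: [0.5301, -0.248, 0.1475]
orientation: [[0.999, -0.037, -0.001], [-0.037, -0.999, 0.0], [-0.001, -0.0, -1.0]]
ft_force: [-0.1, -0.1, -0.1]
grip_width: 0.0428
```

View pics/g_top.png

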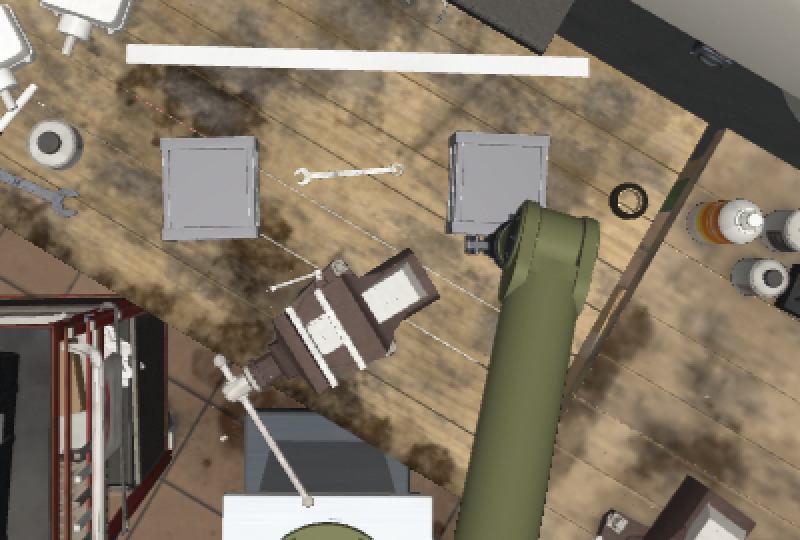

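View pics/g_side.png

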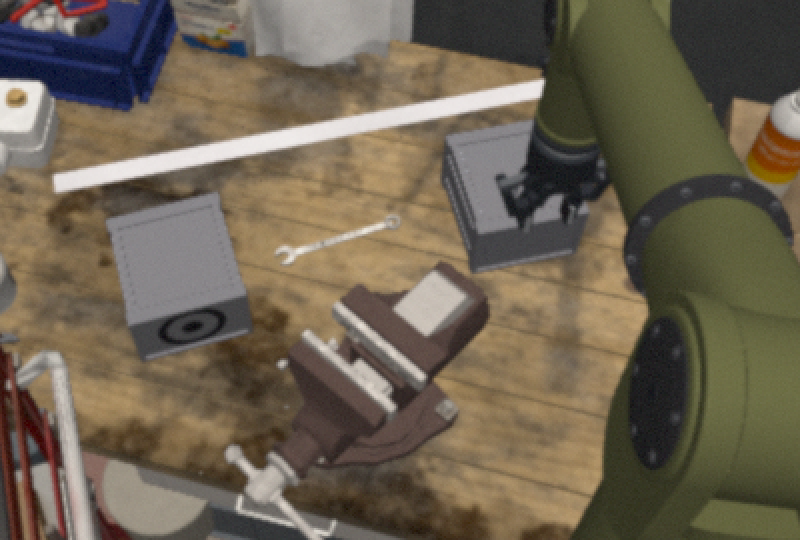

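Both crates lie on their far sides: the ring is on the left one, and the right one's underside is blank. Next I'll fit the left crate's pose.

```bash
python3 - <<'E'
from h import *
mk={}
for n in('top','side'):
    im=camera(n)
    for d in silhouettes(n,'crate_ring'):
        print(n,round(d['conf'],2),np.round(d['extent']))
        if abs(d['extent'][0]-(255 if n=='top' else 240))<15 and n not in mk: mk[n]=d['pixels'].astype(np.float32)
p,v=fit(mk,[.6,.17],1);print(p,v)
for n in mk: print(n,fit({n:mk[n]},[.6,.17],1))
np.save('pl.npy',p)
for n in('top','side'):
    im=camera(n);cv2.polylines(im,[cv2.convexHull(proj(n,box(p,1)).astype(np.float32)).astype(int)],1,(0,0,255),1)
    cv2.imwrite(f'pics/h_{n}.png',im[200:350,170:370].repeat(3,0).repeat(3,1))
E
```

```text
top 0.91 [255. 245.  52.  52.]
side 0.91 [240. 288.  72.  84.]
side 0.36 [142. 291.  40.  38.]
[0.6114789  0.17876773 0.02969075] 0.9535529613494873
top (array([0.61032767, 0.17658578, 0.02145202]), np.float64(0.9551936388015747))
side (array([0.61362352, 0.17988194, 0.03979353]), np.float64(0.962422788143158))
```

View pics/h_top.png

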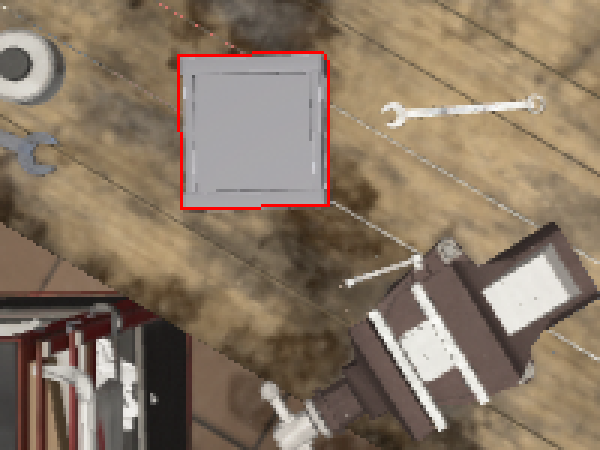

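View pics/h_side.png

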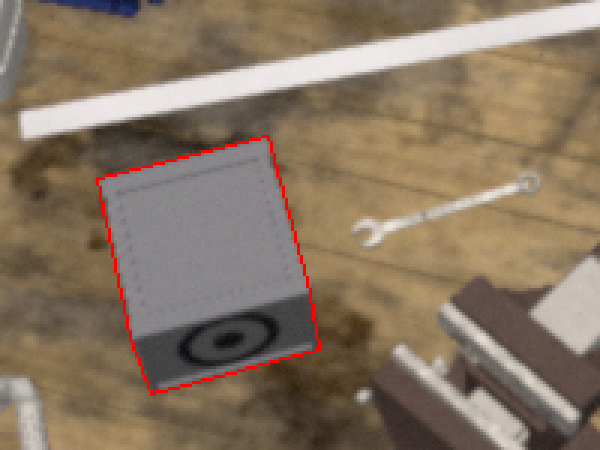

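```bash
python3 - <<'E'
from h import *
for w in([.51,-.24,.28],[.48,.177,.28],[.48,.177,.065]): print(plan(w,.02))
E
```

```text
(array([-0.0205, -0.0073, -0.1322]), array([ 0.   , -0.   , -0.057]))
(array([-0.0661, -0.4229, -0.1323]), array([ 0.   , -0.   , -0.057]))
(array([-0.0661, -0.423 ,  0.0827]), array([ 0.   , -0.   , -0.057]))
```

```bash
python3 -m pendant '{"xyz":[[-0.015,0,-0.03],[-0.025,-0.01,-0.065],[-0.03,-0.025,-0.10],[-0.035,-0.05,-0.13],[-0.04,-0.09,-0.132],[-0.045,-0.13,-0.132],[-0.05,-0.17,-0.132],[-0.055,-0.21,-0.132],[-0.06,-0.25,-0.132],[-0.066,-0.29,-0.132]],"rot":[[0,0,0],[0,0,0],[0,0,0],[0,0,0],[0,0,-0.01],[0,0,-0.02],[0,0,-0.03],[0,0,-0.04],[0,0,-0.05],[0,0,-0.057]],"jaw":[0,0,0,0,0,0,0,0,0,0]}'
python3 - <<'E'
from h import *
for w in([.48,.177,.28],[.48,.177,.065]): print(plan(w,.02))
E
```

```text
clock: 10.13
tcp_pos: [0.4747, 0.0461, 0.28]
orientation: [[1.0, 0.02, 0.001], [0.02, -1.0, -0.001], [0.001, 0.001, -1.0]]
ft_force: [0.7, 0.1, 0.3]
grip_width: 0.0429
(array([ 0.0079, -0.1308, -0.0002]), array([ 0.001, -0.001,  0.   ]))
(array([ 0.0077, -0.131 ,  0.2148]), array([ 0.001, -0.001,  0.   ]))
```

```bash
python3 -m pendant '{"xyz":[[0,-0.035,0],[0,-0.07,0],[0.002,-0.105,0],[0.002,-0.131,0.02],[0.002,-0.131,0.055],[0.002,-0.131,0.09],[0.002,-0.131,0.12],[0.002,-0.131,0.15],[0.002,-0.131,0.16],[0.002,-0.131,0.16]],"rot":[[0,0,0],[0,0,0],[0,0,0],[0,0,0],[0,0,0],[0,0,0],[0,0,0],[0,0,0],[0,0,0],[0,0,0]],"jaw":[0,0,0,0,0,0,0,0,0,0]}'
python3 - <<'E'
from h import *
for w in([.478,.177,.065],[.52,.178,.065]): print(plan(w,.02))
for n in('top','side'): cv2.imwrite(f'pics/i_{n}.png',camera(n)[150:420,150:550].repeat(2,0).repeat(2,1))
E
```

```text
clock: 10.97
tcp_pos: [0.4727, 0.1746, 0.1174]
orientation: [[1.0, 0.02, -0.005], [0.02, -1.0, -0.001], [-0.005, 0.001, -1.0]]
ft_force: [-0.5, -0.4, 0.1]
grip_width: 0.0425
(array([ 0.0057, -0.0023,  0.0524]), array([0.001, 0.005, 0.   ]))
(array([ 0.0477, -0.0025,  0.0521]), array([0.001, 0.005, 0.   ]))
```

View pics/i_side.png

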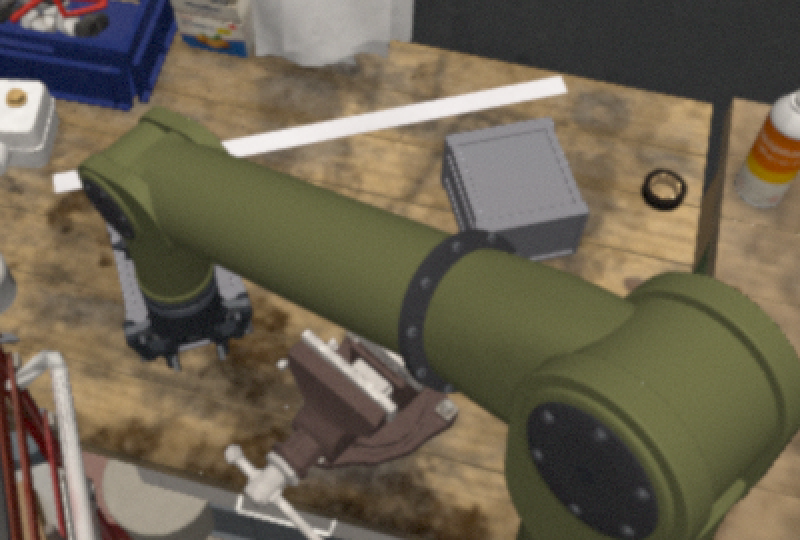

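The gripper hangs behind the crate and clear of it, and the blank crate is undisturbed. I'll lower it and approach.

```bash
python3 -m pendant '{"xyz":[[0,-0.002,0.03],[0,-0.002,0.048],[0,-0.002,0.05],[0.006,-0.002,0.05],[0.014,-0.002,0.05],[0.022,-0.002,0.05],[0.03,-0.002,0.05],[0.038,-0.002,0.05],[0.044,-0.002,0.05],[0.05,-0.002,0.05]],"rot":[[0,0,0],[0,0,0],[0,0,0],[0,0,0],[0,0,0],[0,0,0],[0,0,0],[0,0,0],[0,0,0],[0,0,0]],"jaw":[0,0,0,0,0,0,0,0,0,0]}'

```

```text
clock: 11.9
tcp_pos: [0.5249, 0.1783, 0.0698]
orientation: [[1.0, 0.02, -0.001], [0.02, -1.0, 0.0], [-0.001, -0.0, -1.0]]
ft_force: [-3.8, 1.1, 1.8]
grip_width: 0.0426
```

Contact at TCP x = 0.524, as expected.

```bash
python3 -m pendant '{"xyz":[[0.010,0,0],[0.021,0,0],[0.032,0,0],[0.043,0,0],[0.054,0,0],[0.065,0,0],[0.076,0,0],[0.087,0,0],[0.096,0,0],[0.10,0,0]],"rot":[[0,0,0],[0,0,0],[0,0,0],[0,0,0],[0,0,0],[0,0,0],[0,0,0],[0,0,0],[0,0,0],[0,0,0]],"jaw":[0,0,0,0,0,0,0,0,0,0]}'
python3 - <<'E'
from h import *
mk={}
for n in('top','side'):
    im=camera(n);cv2.imwrite(f'pics/j_{n}.png',im[130:400,130:530].repeat(2,0).repeat(2,1))
    for d in silhouettes(n,'crate_ring'): print(n,round(d['conf'],2),np.round(d['extent']))
E
```

```text
clock: 12.73
tcp_pos: [0.6251, 0.1802, 0.0691]
orientation: [[1.0, 0.02, -0.001], [0.02, -1.0, -0.0], [-0.001, -0.0, -1.0]]
ft_force: [-4.3, -0.8, 1.5]
grip_width: 0.0428
top 0.57 [255. 211.  50.  54.]
side 0.63 [232. 260.  76.  73.]
side 0.45 [420. 212.   8.  11.]
```

View pics/j_top.png

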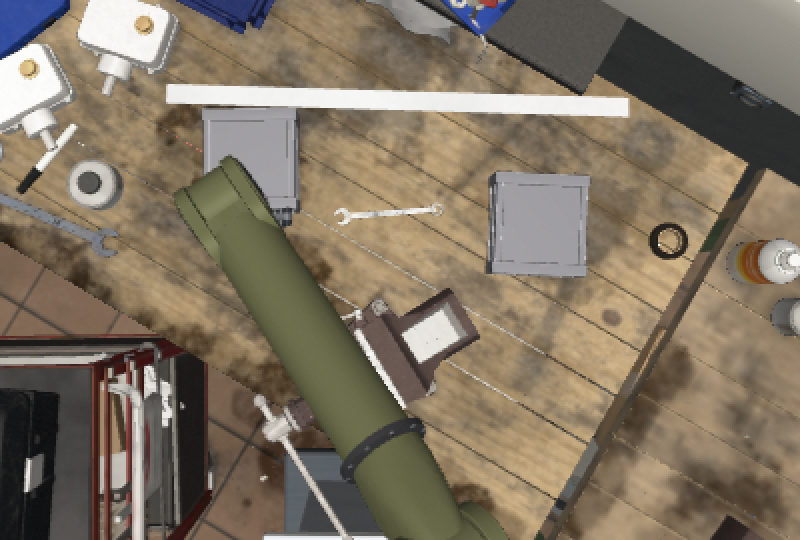

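View pics/j_side.png

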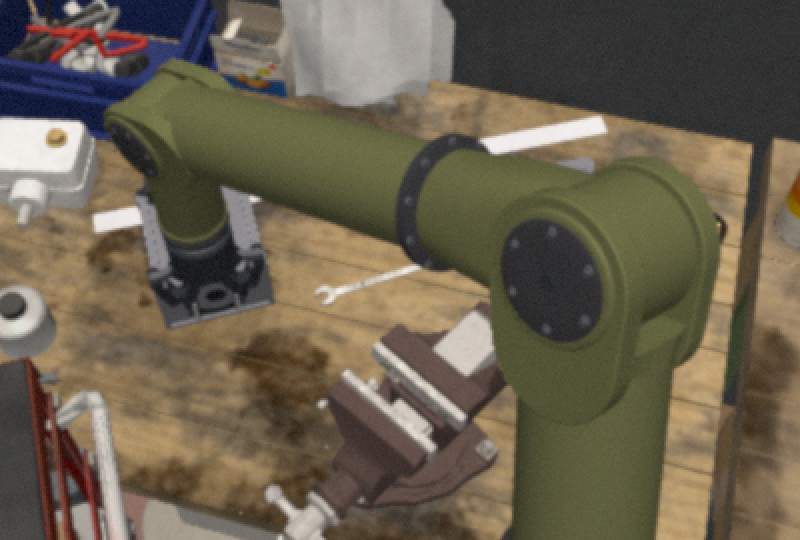

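```bash
python3 - <<'E'
from h import *
print(back('top',[[232,184],[278,183.5],[255,184]],.1).round(3))
print(back('top',[[255,182.5]],0).round(3),back('top',[[255,174]],0).round(3))
E
```

```text
[[0.785 0.246 0.1  ]
 [0.788 0.111 0.1  ]
 [0.786 0.178 0.1  ]]
[[0.806 0.188 0.   ]] [[0.833 0.189 0.   ]]
```

The image agrees with the model: the rim is at 0.786 and the strip spans 0.806–0.836. Pushing 35 mm more.

```bash
python3 -m pendant '{"xyz":[[0.005,0,0],[0.011,0,0],[0.017,0,0],[0.023,0,0],[0.028,0,0],[0.032,0,0],[0.035,0,0],[0.035,0,0],[0.035,0,0],[0.035,0,0]],"rot":[[0,0,0],[0,0,0],[0,0,0],[0,0,0],[0,0,0],[0,0,0],[0,0,0],[0,0,0],[0,0,0],[0,0,0]],"jaw":[0,0,0,0,0,0,0,0,0,0]}'
python3 -m pendant '{"xyz":[[-0.01,0,0],[-0.03,0,0],[-0.06,0,0],[-0.1,0,0],[-0.13,0,0],[-0.15,0,-0.03],[-0.16,0,-0.07],[-0.16,0.02,-0.11],[-0.16,0.05,-0.15],[-0.16,0.08,-0.19]],"rot":[[0,0,0],[0,0,0],[0,0,0],[0,0,0],[0,0,0],[0,0,0],[0,0,0],[0,0,0],[0,0,0],[0,0,0]],"jaw":[0,0,0,0,0,0,0,0,0,0]}'
python3 -m pendant '{"xyz":[[0,0.04,-0.01],[0,0.08,-0.02],[0,0.12,-0.02],[0,0.16,-0.02],[0,0.20,-0.02],[0,0.24,-0.02],[0,0.28,-0.02],[0,0.28,-0.02],[0,0.28,-0.02],[0,0.28,-0.02]],"rot":[[0,0,0],[0,0,0],[0,0,0],[0,0,0],[0,0,0],[0,0,0],[0,0,0],[0,0,0],[0,0,0],[0,0,0]],"jaw":[0,0,0,0,0,0,0,0,0,0]}'
python3 - <<'E'
from h import *
mk={}
for n in('top','side'):
    im=camera(n)
    for d in silhouettes(n,'crate_ring'):
        print(n,round(d['conf'],2),np.round(d['extent']))
        if abs(d['extent'][0]-(255 if n=='top' else 225))<20 and n not in mk: mk[n]=d['pixels'].astype(np.float32)
for n in mk: print(n,fit({n:mk[n]},[.745,.18],1))
p,v=fit(mk,[.745,.18],1);print(p,v)
x,y,a=p;c=np.array([[.075,-.07],[.075,0],[.075,.07]])@np.array([[np.cos(a),np.sin(a)],[-np.sin(a),np.cos(a)]])+p[:2];print('rim',c.round(3))
for n in('top','side'):
    im=camera(n)
    cv2.imwrite(f'pics/k_{n}.png',im[130:400,130:530].repeat(2,0).repeat(2,1))
    for o in('small_spanner','grease','tape_roll'):
        L=silhouettes(n,o)
        if L: print(n,o,round(L[0]['conf'],2),np.round(L[0]['extent']))
E
```

```text
clock: 13.77
tcp_pos: [0.6604, 0.1807, 0.0698]
orientation: [[1.0, 0.019, 0.002], [0.019, -1.0, 0.0], [0.002, -0.0, -1.0]]
ft_force: [0.2, 0.2, -0.2]
grip_width: 0.0425
clock: 14.6
tcp_pos: [0.5008, 0.1096, 0.2462]
orientation: [[1.0, 0.023, 0.003], [0.023, -1.0, -0.001], [0.003, 0.001, -1.0]]
ft_force: [1.0, -0.9, 0.4]
grip_width: 0.0429
clock: 15.43
tcp_pos: [0.5067, -0.1701, 0.2641]
orientation: [[1.0, 0.02, 0.001], [0.02, -1.0, 0.0], [0.001, -0.0, -1.0]]
ft_force: [-0.4, 1.2, 0.1]
grip_width: 0.0425
top 0.75 [253. 199.  49.  54.]
side 0.91 [229. 243.  70.  81.]
top (array([0.7485047 , 0.18014666, 0.01973436]), np.float64(0.9530732035636902))
side (array([0.75095386, 0.18166038, 0.0215711 ]), np.float64(0.9567099809646606))
[0.74983202 0.18081668 0.02131245] 0.9519954919815063
rim [[0.826 0.112]
 [0.825 0.182]
 [0.823 0.252]]
top small_spanner 0.59 [324. 237.  44.  12.]
top grease 0.65 [178. 221.  27.  26.]
top tape_roll 0.66 [464. 254.  21.  19.]
side small_spanner 0.73 [320. 271.  58.  28.]
side tape_roll 0.17 [403. 252.  57.  73.]
```

View pics/k_top.png

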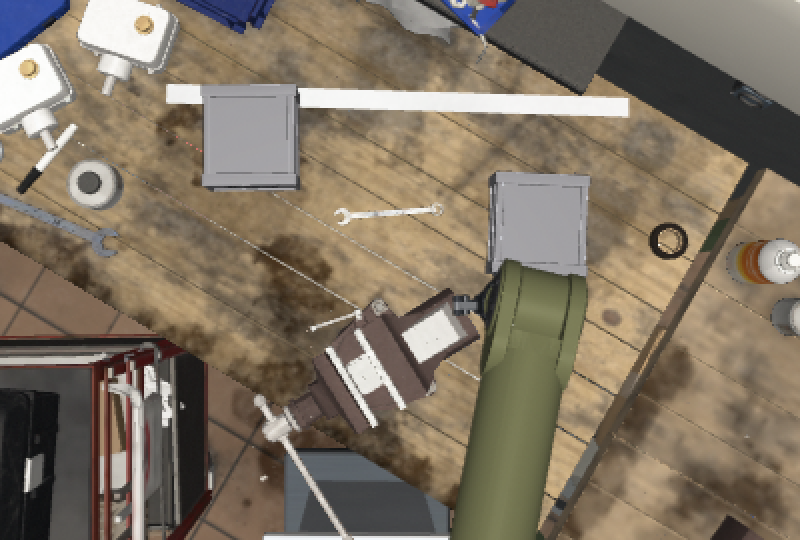

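View pics/k_side.png

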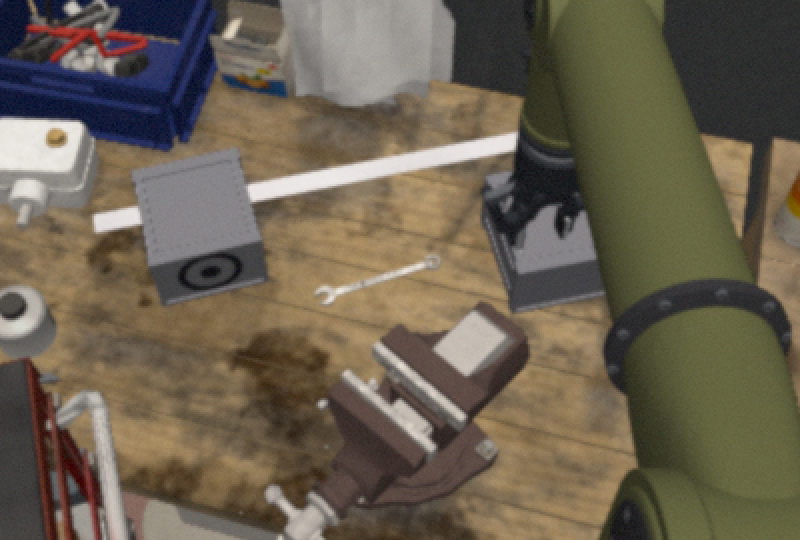

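```bash
python3 - <<'E'
from station import order,env
print(order.job_done(),env.sense()['clock'])
E
```

```text
the job is handed in; nothing more can be done
the job is handed in; nothing more can be done
```

I tipped the left crate, then the right one, onto their far sides with the outside of the half-open fingers. The ring was on the left crate. I pushed that one straight ahead until its rim was on the dispatch strip, backed the arm clear of everything and handed the job in. Nothing was grasped or lifted. The clock read about 16 s, and the wrist forces I read between moves stayed around 6 N.

**Ring crate:** in both views the fit put the rim at x ≈ 0.823–0.826 m, with the strip running from about 0.805 to 0.836 m there. The push distance alone gave 0.821 m, 3–4 mm less than the fit, but both are on the strip.

**Blank crate:** the pictures show it lying well short of the strip.

**Bystanders:**
- **Spanner and can:** in the top view, both are within about a pixel of where they started.
- **Tape:** the first top picture gave no detection to compare with, and the last detection differed from my by-eye reading by about 4 pixels. It looks unmoved in the top pictures, and the arm never went near it.
- **Side view:** the last side picture gave no detection of the can, and its only "tape" detection was a false one on another object.

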